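# Unload the polished stone into the celadon dish

### The arm

A 7-joint arm with a two-finger parallel gripper is mounted at the origin on the work surface. World frame = base frame: x ahead of the robot, y to its left, z up, the work surface at z = 0. Lengths are in m, angles in rad, forces in N, time in s.
With the tool pointing down it reaches from about 0.35 to 0.775 m from the base axis. Payload 3.1 kg.
Tool frame: the origin (TCP) lies on the centre line of the jaws, within the pads' length; the fingertips stand 8 mm ahead of it and the grasp point (between the pads) lies 11 mm behind it (robot.finger_overhang is the distance from the TCP to the fingertips, in m); z points along the fingers, y is the line along which they close (so a half turn about z gives the same grasp; the last joint's range is limited). The gripper opens to 85 mm and grips with 20 to 120 N. Pads are 22 mm wide; open, the fingers measure 114 mm over their backs; the gripper's body (76 mm by 85 mm) begins 54 mm behind the grasp point. The pads swing forward as they close: fully open they stand 13 mm farther back than shut.
Start: joints at [-1.214, 0.311, 0.014, 1.512, -0.004, 1.319, -0.027], TCP at [0.214, 0.507, 0.239] pointing down, gripper open.
Joint ranges: [-2.7, 2.7], [-0.3, 1.91], [-1.27, 1.3], [0.12, 2.57], [-1.44, 4.58], [0.2, 2.03], [-3.05, 3.05]. Speed limits (rad/s): [2.79, 2.79, 3.14, 3.14, 3.14, 3.14, 3.14].

### API

Orientations are given as a rotation vector (axis times angle).
In Python, from rig import readout, viewer, order, robot gives the robot as it stands.
- The arm moves only by the shell command python3 -m inch 'ROWS' [OPENING]. ROWS is JSON, a list of rows, each a list of 6 numbers: the shift along the world's x, y, z normalised to -1 to 1, where 1 is 25 cm, then the turn, a rotation vector about the world's x, y, z normalised to -1 to 1, where 1 is 0.5 rad. In form: [[tx, ty, tz, ax, ay, az], ...]. A call has exactly 8 rows; each row is the pose to reach, as a shift and turn from the pose commanded when the call began; what a row does not reach only later rows make up. A row lasts 1/8 s, in which the tool goes at most 62.5 mm and 10.7 degrees, less where a joint would pass 70% of its speed; a pose out of reach is approached as far as the arm can. A call with a number of a shift or a turn outside -1 to 1 is refused whole. A call with a gripper value outside its range is refused whole. OPENING is the finger opening in mm, from 0 to 85.4, set as the call begins (- or left out, the last holds). The fingers move at their own pace and stop on an object; the grip force is fixed at half the most. Time passes only in rows, so rows that repeat a pose let the fingers close, or fill a call up. It gives the time, the measured TCP pose, the force, the opening and the grip force at its end, in the units of the state.
- readout.state(): the state, without advancing time (a new reading comes with each control period).
- viewer.read_camera(name): name is "scene" or "top" or "wrist"; returns the picture (384x512x3 uint8, red, green, blue); there is no depth.
- viewer.camera_model(name): a dict with "fov_y" (degrees; the focal length in pixels is half the picture's height over the tangent of half this angle, whatever the lens; pixels are square), "cx", "cy" (the principal point, pixels), "pose" (4x4, takes a point from camera to world coordinates). Camera axes: x right, y down, z forward; pixel columns grow to the right and rows downward; lengths in m; the calibration is good to about 2 mm. A picture is of the moment at which its call begins: read the wrist's pose just before it. camera_model takes no time and is no camera call; for the wrist camera it gives the pose at the moment of the call.
- order.job_done(): hands the job in; it is judged then, once.
The state is a dict: "time": time; "joints": joint angles; "qvel": joint speeds; "joint_efforts": joint torques, N m; "tcp_pos": TCP position; "tcp_rot": TCP orientation; "wrist_force": force on the tool from outside, world axes, zero at the start; "moment": the same for the moment, N m; "grip_width": finger opening in m; "grasp_force": force on a finger pad.
Only numpy, scipy, OpenCV 4.12 (cv2) and the standard library are available. Lean on these libraries where they do the work, as an engineer would, in place of code of your own. Each camera call takes 0.05 s, during which the arm holds its last target. There are 200 camera calls.

### The job

Unload the finished white stone from the edge-polishing machine: ease the carriage away from the rubber puck until it is right up against its stop collars, and slide the celadon dish along the bench (do not lift it) until its middle is under the stone. Then press the clip's thumb tab so that the stone drops into the dish, and let the clip spring shut; leave the carriage at the stop and the dish under the clip. Do not touch the stone itself, and leave the other things on the bench as they are.

Things in the scene. Friction and masses are not known exactly. Their poses are not given: they have to be found in the camera images.
- machine: Edge-polishing machine, bolted down: slide bed 86 mm (x) by 345 mm (y), end blocks 62 mm high, two rods along its own y. At its +y end on the -x side: green motor, chuck and grey rubber puck, spanning x -0.185 to -0.085, y 0.09 to 0.33, 108 mm high. Origin on the bench under the middle of the rods; z up. Carriage, knob, arm and clip ride on the rods.
- carriage (a joint): Travel of the carriage along the rods in m: 0 next to the rubber puck, growing toward the machine's -y, 0.160 hard against the two steel stop collars. Slides with about 3 N of friction and stays where it is left. The carriage is an aluminium block 90 mm (x) by 60 mm (y), top 64 mm above the bench.
- carriage_knob (a point): Centre of the top of the black upright push knob on the carriage, 110 mm above the bench; the knob is 24 mm in diameter, from 76 to 110 mm above the bench, with a 12 mm stem below it. Axes as the machine's.
- clip_mouth (a point): Point on the carriage midway between the clip's jaws, where the stone is held: 46 mm above the bench, 161 mm from the knob toward the machine's -x. The brass arm (16 mm wide, top at 76 mm) runs from the carriage to here. Jaw bottoms are 38 mm, the clip's top about 105 mm above the bench; 92 mm of free bench lie between this point and the bed. Axes as the machine's.
- clip_jaw (a joint): Opening angle of the clip's outer jaw in rad: about 0 while it pinches the stone, -0.12 when shut on nothing, 0.40 fully open. A spring shuts it.
- clip_tab (a point): Pressing point on top of the clip's steel thumb tab (14 mm wide, 50 mm long), which slopes up and back over the brass arm: about 102 mm above the bench, 30 mm from clip_mouth toward the machine's +x. Pressing it straight down about 16 mm, to its stop, opens the clip fully; this takes 4 N at first and 7 N at the end. It springs back up.
- stone: White baduk stone, lens shaped, 22 mm across and 10 mm thick, 10 g, held by its faces in the clip. Origin at its centre; its thin axis is its own x.
- dish: Round celadon (pale grey-green) dish with grey-green felt in the bottom, loose on the bench, about 0.3 kg: rim 124 mm across and 24 mm high, foot 84 mm across, wall 5 mm, inner floor 6 mm above the bench. Origin at the centre of its underside, z up.
- chuck_key: Bystander: T-shaped lathe chuck key of blued steel, lying, 96 by 92 mm, 16 mm high. Origin on the bench near its middle.
- puck: Bystander: spare polishing puck of grey rubber with a stub arbor, 48 mm across, 34 mm high. Origin at the centre of its underside.
- compound_jar: Bystander: amber jar of polishing compound, 64 mm across, 55 mm high. Origin at the centre of its underside.
- stone_bowl: Bystander: dark wooden lidded stone bowl, 128 mm across, 90 mm high. Origin at the centre of its underside.
Not all that is in view belongs to the job. Several things look just like the dish: the one meant starts farthest from the robot's base.

How it is judged:
By the outcome, as a careful person would: the job done as asked, in the order asked, and still so for the second after the job is handed in, with the robot touching nothing.
It also fails if it takes over 67 s, if anything falls off the work surface, if the arm or the gripper's body presses on something with over 40 N, if the wrist force passes 120 N, or if a joint passes its speed limit or range.

## Working session

There is one attempt and no reset: what is moved stays moved. The work goes in short steps, Python scripts to look and compute and a shell command to move; the robot and the scene stay as the last step left them, time stands still between calls to the robot, and variables do not carry over. Pictures are saved under pics/ and viewed, at most 10 in all, crops included, and the job is handed in when it is done.

```bash
mkdir -p pics; ls; cat > h.py <<'E'
import numpy as np,cv2
from rig import readout,viewer
def snap(n,f):
    m=viewer.camera_model(n); im=viewer.read_camera(n); cv2.imwrite('pics/'+f,im[:,:,::-1]); return im,m
def K(m):
    f=192/np.tan(np.radians(m['fov_y'])/2); return f
def ray(m,u,v):
    f=K(m);P=np.array(m['pose']);return P[:3,3],P[:3,:3]@np.array([(u-m['cx'])/f,(v-m['cy'])/f,1])
def onz(m,u,v,z):
    o,d=ray(m,u,v);return o+d*(z-o[2])/d[2]
def proj(m,p):
    P=np.array(m['pose']);c=P[:3,:3].T@(np.array(p)-P[:3,3]);f=K(m);return np.array([f*c[0]/c[2]+m['cx'],f*c[1]/c[2]+m['cy']])
E
python3 - <<'E'
from h import *
for n in ('top','scene'):
    im,m=snap(n,n+'0.png'); print(n,m['fov_y'],m['cx'],m['cy'],np.round(m['pose'],3).tolist())
    print(m.keys())
s=readout.state();print(s['time'],s['tcp_pos'],s['tcp_rot'])
a=cv2.imread('pics/top0.png');cv2.imwrite('pics/top0b.png',cv2.resize(a,(800,600)))
a=cv2.imread('pics/scene0.png');cv2.imwrite('pics/scene0b.png',cv2.resize(a,(800,600)))
E
```

```text
pics
top 45.09916343450422 252.6233037191124 193.98032637886226 [[-0.027, -0.981, 0.191, 0.307], [-0.999, 0.03, 0.014, -0.109], [-0.02, -0.19, -0.982, 1.192], [0.0, 0.0, 0.0, 1.0]]
dict_keys(['fov_y', 'cx', 'cy', 'pose'])
scene 44.7182881062239 261.90769146198016 192.33695029567045 [[0.729, 0.529, -0.435, 1.067], [0.685, -0.571, 0.453, -0.696], [-0.009, -0.628, -0.778, 1.092], [0.0, 0.0, 0.0, 1.0]]
dict_keys(['fov_y', 'cx', 'cy', 'pose'])
0.1 [0.21331409 0.50625473 0.23832502] [-0.62213483 -3.07901083  0.00330122]
```

View pics/top0b.png

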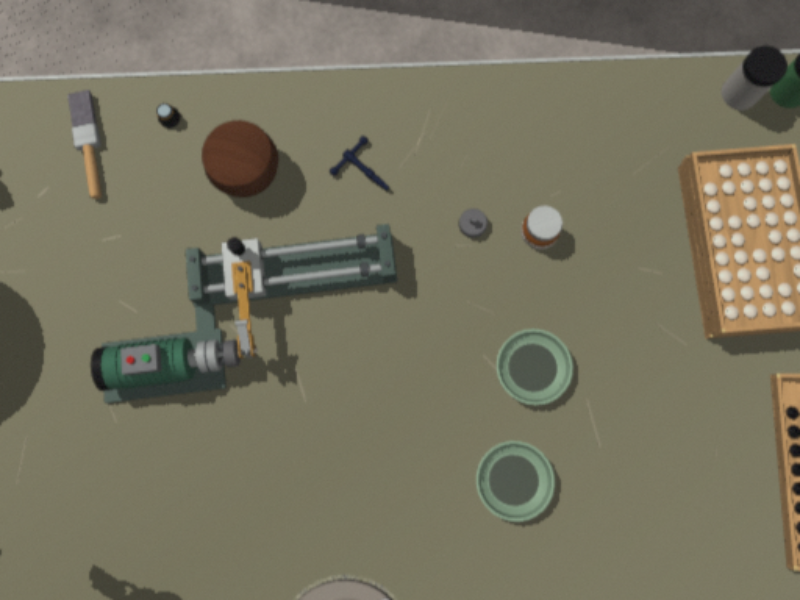

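View pics/scene0b.png

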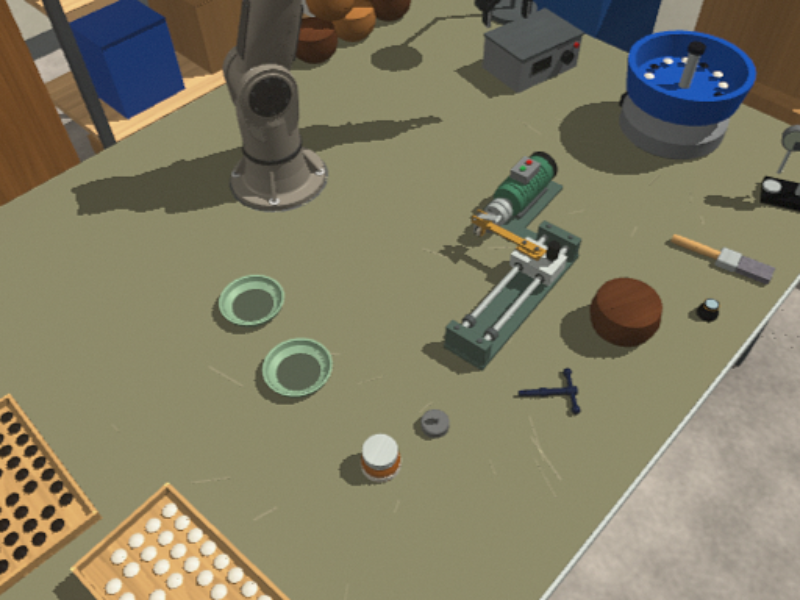

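The top view shows the machine with its black knob at (236,245), the clip at about (243,340), and two dish look-alikes at (535,367) and (515,481), in 800x600 pixels. The base is near (345,590). Next I measure these positions.

```bash
python3 - <<'E'
from h import *
m=viewer.camera_model('top'); ms=viewer.camera_model('scene')
im=cv2.imread('pics/top0.png'); hsv=cv2.cvtColor(im,cv2.COLOR_BGR2HSV)
k=.64
def o(u,v,z): return np.round(onz(m,u*k,v*k,z),4)
for (u,v) in ((535,367),(515,481)):
    x0,y0=int(u*k),int(v*k)
    print('hsv rim',hsv[y0,x0+22],hsv[y0-22,x0],'felt',hsv[y0,x0],'bench',hsv[y0-35,x0])
# rim mask
mask=((hsv[:,:,0]>55)&(hsv[:,:,0]<85)&(hsv[:,:,1]>45)&(hsv[:,:,2]>90)).astype('uint8')
cs,_=cv2.findContours(mask,cv2.RETR_EXTERNAL,cv2.CHAIN_APPROX_NONE)
for c in cs:
    if cv2.contourArea(c)>600:
        (x,y),r=cv2.minEnclosingCircle(c); e=cv2.fitEllipse(cv2.convexHull(c))
        p=onz(m,*e[0],.024); q=onz(m,e[0][0]+e[1][0]/2,e[0][1],.024)
        print('green',np.round(e[0],1),np.round(e[1],1),np.round(p,4),'rad',np.linalg.norm(p-q),'dist',np.hypot(*p[:2]))
print('knob',o(236,245,.11))
print('blocks z.062', 'L top-left',o(186,250,.062),o(200,250,.062),'R',o(390,226,.062),o(396,276,.062), o(186,298,.062))
print('jar',o(543,228,.055),'puck',o(473,223,.03),'key',o(352,158,.01),'bowl',o(240,157,.08))
cv2.imwrite('pics/c1.png',cv2.resize(im[130:270,50:260],(800,533),interpolation=cv2.INTER_CUBIC))
s=cv2.imread('pics/scene0.png')
cv2.imwrite('pics/c2.png',cv2.resize(s[90:240,270:380],(440,600),interpolation=cv2.INTER_CUBIC))
E
```

```text
hsv rim [ 60  38 133] [ 60  40 121] felt [46 33 86] bench [ 28  51 120]
hsv rim [ 60  43 131] [ 60  42 110] felt [47 26 88] bench [ 26  53 121]
knob [0.6169 0.1506 0.11  ]
blocks z.062 L top-left [0.6248 0.2436 0.062 ] [0.6241 0.2208 0.062 ] R [ 0.6545 -0.089   0.062 ] [ 0.5707 -0.0964  0.062 ] [0.5451 0.2414 0.062 ]
jar [ 0.645  -0.3379  0.055 ] puck [ 0.665  -0.2271  0.03  ] key [ 0.7954 -0.0252  0.01  ] bowl [0.7746 0.1535 0.08  ]
```

View pics/c1.png

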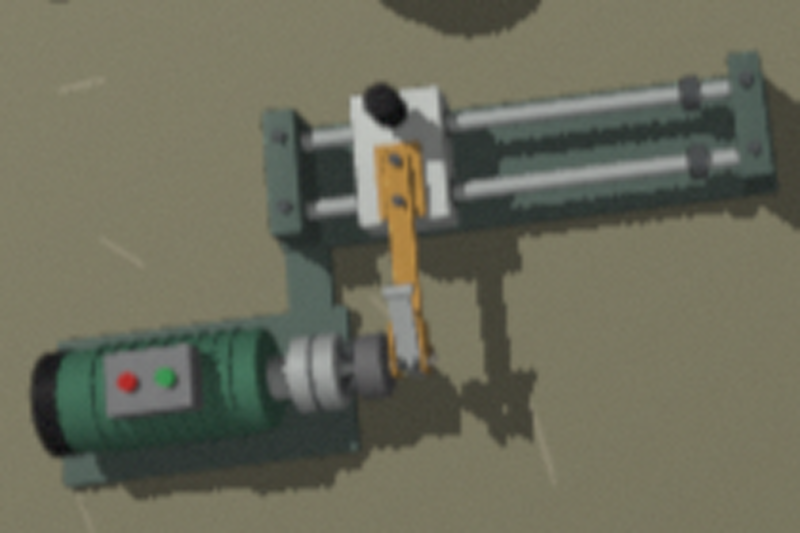

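The crop shows the knob at (385,103), collars at (688,90) and (697,160), end-block bolts at (280,136), (287,207), (747,78) and (756,150), and the steel tab from (398,292) to (406,365).

```bash
python3 - <<'E'
from h import *
m=viewer.camera_model('top'); ms=viewer.camera_model('scene')
im=cv2.imread('pics/top0.png'); hsv=cv2.cvtColor(im,cv2.COLOR_BGR2HSV)
def o(u,v,z): return onz(m,50+u/3.81,130+v/3.81,z)
B=[o(*p,.062) for p in ((280,136),(287,207),(747,78),(756,150))]
L=(B[0]+B[1])/2;R=(B[2]+B[3])/2
print('bolts',np.round(B,4).tolist(),'len',np.linalg.norm(L-R))
yh=(L-R)/np.linalg.norm(L-R); yh[2]=0; xh=np.array([yh[1],-yh[0],0]); C=(L+R)/2
print('yaw deg',np.degrees(np.arctan2(-yh[0],yh[1])),'C',C,'yh',yh,'xh',xh, 'rung angle',(B[0]-B[1])/np.linalg.norm(B[0]-B[1]))
k=o(385,103,.11); print('knob',k,'local',(k-C)@xh,(k-C)@yh)
mo=k-.161*xh; mo[2]=.046; print('mouth pred',mo)
for n,p in (('knob',k),('mouth',mo),('tab',mo+.03*xh+[0,0,.056])):
    u=proj(m,p); print(n,np.round((u-[50,130])*3.81),'scene',np.round((proj(ms,p))*1.5625))
for n,p in (('car right edge top',(440,88,.064)),('bot',(455,225,.064)),('collar up',(680,90,.045)),('collar dn',(688,160,.045)),('blockR',(735,120,.062)),('tabtip back',(398,288,.105)),('clip end',(407,372,.08))):
    q=o(*p); print(n,np.round(q,4),'loc',np.round([(q-C)@xh,(q-C)@yh],4))
mask=((hsv[:,:,0]>=52)&(hsv[:,:,0]<90)&(hsv[:,:,1]>33)&(hsv[:,:,2]>85)).astype('uint8'); mask[:,:290]=0
cs,_=cv2.findContours(mask,cv2.RETR_EXTERNAL,cv2.CHAIN_APPROX_NONE)
for c in cs:
    if len(c)>60:
        e=cv2.fitEllipse(cv2.convexHull(c)); p=onz(m,*e[0],.024); q=onz(m,e[0][0]+e[1][0]/2,e[0][1],.024)
        print('dish',np.round(e[0],1),np.round(e[1],1),np.round(p,4),'rad',np.linalg.norm(p-q),'dist',np.hypot(*p[:2]))
E
```

```text
bolts [[0.6095, 0.2319, 0.062], [0.561, 0.226, 0.062], [0.6394, -0.0796, 0.062], [0.5899, -0.0843, 0.062]] len 0.3122764733723884
yaw deg 5.3949970587671165 C [0.5999583  0.07347923 0.062     ] yh [-0.09402138  0.99557018  0.        ] xh [0.99557018 0.09402138 0.        ] rung angle [0.99262517 0.12122403 0.        ]
knob [0.61626548 0.15058225 0.11      ] local 0.02348427298238163 0.0752282455938956
mouth pred [0.45597868 0.13544481 0.046     ]
knob [385. 103.] scene [550. 244.]
mouth [427. 364.] scene [476. 230.]
tab [404. 306.] scene [491. 216.]
car right edge top [0.6386 0.125  0.064 ] loc [0.0433 0.0477]
bot [0.545  0.1143 0.064 ] loc [-0.0508  0.0458]
collar up [ 0.6375 -0.0337  0.045 ] loc [ 0.0273 -0.1102]
collar dn [ 0.5887 -0.0382  0.045 ] loc [-0.0217 -0.1102]
blockR [ 0.6108 -0.0709  0.062 ] loc [-0.0028 -0.1448]
tabtip back [0.4971 0.1418 0.105 ] loc [-0.096   0.0777]
clip end [0.447  0.1411 0.08  ] loc [-0.1459  0.0817]
dish [329.5 307.7] [49.  51.3] [ 0.2446 -0.2732  0.024 ] rad 0.059794403542769964 dist 0.36668125442216537
dish [341.8 234.5] [47.1 49. ] [ 0.423  -0.3147  0.024 ] rad 0.059128434056415935 dist 0.5272190911626182
```

View pics/c2.png

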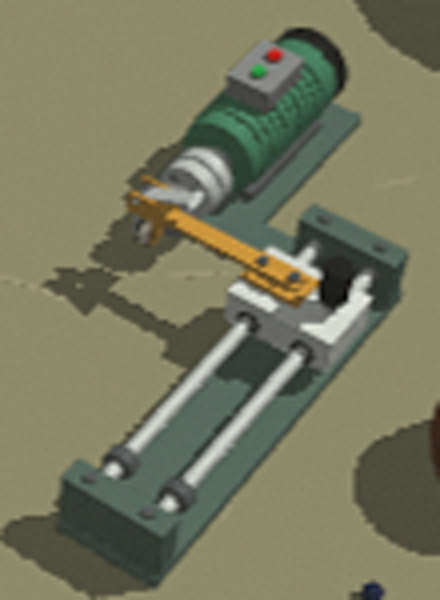

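Two things could be taken for the dish: the one at (535,367) in the 800x600 top view, 0.527 m from the base, and the one at (515,481), 0.367 m away. I choose the first because it is farther. Rim radius measures about 60 mm and the knob-to-collar travel about 157–160 mm, which agree with the description. Now I check the choice in a crop and start moving.

```bash
python3 -c "
import cv2
a=cv2.imread('pics/top0.png')[200:345,280:400];cv2.imwrite('pics/c3.png',cv2.resize(a,(480,580)))"
python3 -m inch '[[1,-0.8,0,0,0,-1],[1,-0.8,0,0,0,-1],[1,-0.8,0,0,0,-1],[1,-0.8,0,0,0,-1],[1,-0.8,0,0,0,-1],[1,-0.8,0,0,0,-1],[1,-0.8,0,0,0,-1],[1,-0.8,0,0,0,-1]]' 0
```

```text
time: 1.1
tcp_pos: [0.4616, 0.309, 0.2389]
tcp_rot: [-1.358, -2.831, -0.0]
wrist_force: [-0.8, -0.4, 0.4]
grip_width: 0.0001
grasp_force: 0.0
```

View pics/c3.png

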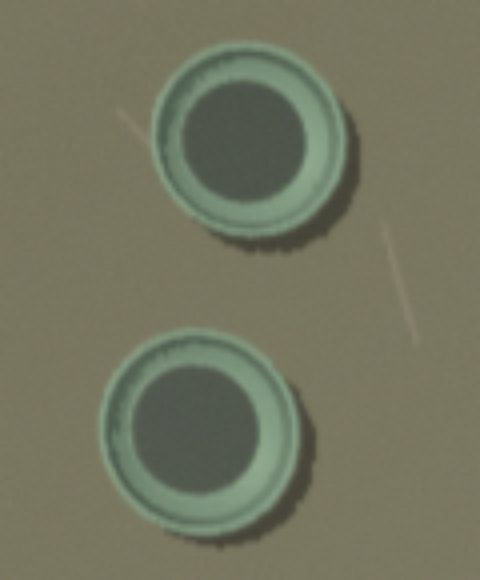

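The crop confirms two identical dishes; the upper one at (250,140) is the farther and is the target. Next I continue to a point behind the knob.

```bash
python3 -m inch '[[0.6,-0.46,0,0,0,-1],[0.6,-0.46,0,0,0,-1],[0.6,-0.46,0,0,0,-1],[0.6,-0.46,0,0,0,-1],[0.6,-0.46,0,0,0,-1],[0.6,-0.46,0,0,0,-1],[0.6,-0.46,0,0,0,-1],[0.6,-0.46,0,0,0,-1]]'
python3 -m inch '[[0,0,-0.1,0,0,-0.16],[0,0,-0.2,0,0,-0.16],[0,0,-0.3,0,0,-0.16],[0,0,-0.4,0,0,-0.16],[0,0,-0.5,0,0,-0.16],[0,0,-0.57,0,0,-0.16],[0,0,-0.57,0,0,-0.16],[0,0,-0.57,0,0,-0.16]]'
python3 - <<'E'
from h import *
im,m=snap('top','top1.png'); 
cv2.imwrite('pics/c4.png',cv2.resize(im[130:270,50:260,::-1],(800,533)))
E
```

```text
time: 2.1
tcp_pos: [0.613, 0.1929, 0.2396]
tcp_rot: [-2.02, -2.406, -0.001]
wrist_force: [0.3, -0.3, 0.7]
grip_width: 0.0001
grasp_force: 0.0
time: 3.1
tcp_pos: [0.6144, 0.1921, 0.0979]
tcp_rot: [2.116, 2.321, 0.003]
wrist_force: [-0.3, 0.7, 1.0]
grip_width: -0.0002
grasp_force: 0.0
```

View pics/c4.png

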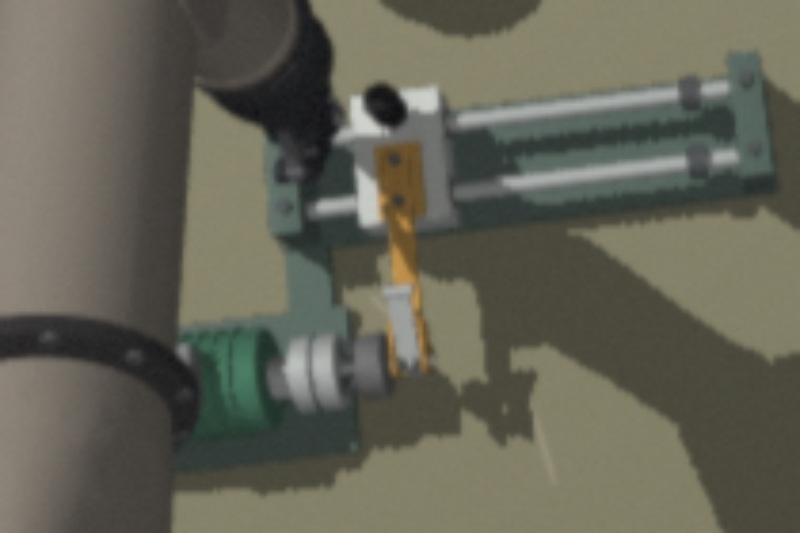

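```bash
python3 - <<'E'
from h import *
m=viewer.camera_model('top');s=readout.state();p=s['tcp_pos']
from scipy.spatial.transform import Rotation as R
print(s['joints'],R.from_rotvec(s['tcp_rot']).as_matrix().round(3).tolist())
for z in (.09,.11,.15): print((proj(m,[p[0],p[1],z])-[50,130])*3.81)
E
```

```text
[-0.58178688  0.6240985   0.39667264  1.43954402 -0.25288028  1.12569807
 -0.05178905] [[-0.092, 0.996, 0.003], [0.996, 0.092, 0.001], [0.0, 0.003, -1.0]]
[328.53364771 115.77688139]
[320.17919338 107.58796341]
[302.56369508  90.32150112]
```

The fingertip is about 17 mm behind the knob. Pushing gently along the rods.

```bash
python3 -m inch '[[0.003,-0.03,0,0,0,0],[0.006,-0.06,0,0,0,0],[0.008,-0.09,0,0,0,0],[0.011,-0.12,0,0,0,0],[0.014,-0.15,0,0,0,0],[0.017,-0.18,0,0,0,0],[0.02,-0.21,0,0,0,0],[0.023,-0.24,0,0,0,0]]'
python3 -m inch '[[0.003,-0.03,0,0,0,0],[0.006,-0.06,0,0,0,0],[0.008,-0.09,0,0,0,0],[0.011,-0.12,0,0,0,0],[0.014,-0.15,0,0,0,0],[0.017,-0.18,0,0,0,0],[0.02,-0.21,0,0,0,0],[0.023,-0.24,0,0,0,0]]'
```

```text
time: 4.15
tcp_pos: [0.6195, 0.1314, 0.0969]
tcp_rot: [2.117, 2.321, 0.0]
wrist_force: [0.7, 4.2, 1.8]
grip_width: -0.0002
grasp_force: 1.7
time: 5.15
tcp_pos: [0.6251, 0.0714, 0.0968]
tcp_rot: [-2.117, -2.321, 0.0]
wrist_force: [1.8, 3.9, 1.4]
grip_width: -0.0001
grasp_force: 1.7
```

```bash
python3 -m inch '[[0.002,-0.025,0,0,0,0],[0.005,-0.05,0,0,0,0],[0.007,-0.075,0,0,0,0],[0.009,-0.1,0,0,0,0],[0.012,-0.12,0,0,0,0],[0.014,-0.14,0,0,0,0],[0.015,-0.16,0,0,0,0],[0.017,-0.18,0,0,0,0]]'
python3 -m inch '[[0.001,-0.01,0,0,0,0],[0.002,-0.02,0,0,0,0],[0.003,-0.025,0,0,0,0],[0.003,-0.03,0,0,0,0],[0.003,-0.034,0,0,0,0],[0.004,-0.038,0,0,0,0],[0.004,-0.042,0,0,0,0],[0.004,-0.046,0,0,0,0]]'
```

```text
time: 6.15
tcp_pos: [0.6292, 0.0266, 0.0967]
tcp_rot: [-2.117, -2.321, 0.0]
wrist_force: [1.2, 2.6, 2.1]
grip_width: 0.0001
grasp_force: 1.6
time: 7.15
tcp_pos: [0.63, 0.0181, 0.0967]
tcp_rot: [-2.113, -2.321, -0.003]
wrist_force: [-1.2, 7.5, 2.4]
grip_width: 0.0
grasp_force: 3.6
```

```bash
python3 -m inch '[[0,-0.005,0,0,0,0],[0.001,-0.01,0,0,0,0],[0.001,-0.015,0,0,0,0],[0.002,-0.02,0,0,0,0],[0.002,-0.025,0,0,0,0],[0.002,-0.025,0,0,0,0],[0.002,-0.025,0,0,0,0],[0.002,-0.025,0,0,0,0]]'
```

```text
time: 8.15
tcp_pos: [0.63, 0.018, 0.0968]
tcp_rot: [-2.104, -2.321, -0.01]
wrist_force: [-0.9, 12.4, 4.7]
grip_width: 0.0001
grasp_force: 6.5
```

The force climbs with no motion, so the carriage is at the stop. Backing off, raising, then swinging toward the dish.

```bash
python3 -m inch '[[-0.003,0.03,0,0,0,0],[-0.006,0.06,0,0,0,0],[-0.01,0.1,0,0,0,0],[-0.015,0.15,0,0,0,0],[-0.015,0.15,0.2,0,0,0],[-0.015,0.15,0.4,0,0,0],[-0.015,0.15,0.6,0,0,0],[-0.015,0.15,0.6,0,0,0]]'
python3 -m inch '[[0,-0.25,0,0,0,0],[0,-0.5,0,0,0,0],[0,-0.75,0,0,0,0],[0,-1,0,0,0,0],[-0.2,-1,0,0,0,0],[-0.4,-1,0,0,0,-0.2],[-0.5,-1,0,0,0,-0.3],[-0.5,-1,0,0,0,-0.3]]' 85
python3 - <<'E'
from h import *
im,m=snap('top','top2.png'); 
cv2.imwrite('pics/t2.png',cv2.resize(im[100:300,80:400,::-1],(800,500)))
s,_=snap('scene','scene2.png');cv2.imwrite('pics/s2.png',cv2.resize(s[:,:,::-1],(800,600)))
E
```

```text
time: 9.15
tcp_pos: [0.6299, 0.0465, 0.2524]
tcp_rot: [2.111, 2.316, 0.012]
wrist_force: [0.8, 0.6, -0.4]
grip_width: -0.0
grasp_force: 0.0
time: 10.15
tcp_pos: [0.5, -0.2035, 0.2462]
tcp_rot: [-2.285, -2.153, 0.001]
wrist_force: [1.4, -0.4, -0.8]
grip_width: 0.0844
grasp_force: 0.0
```

View pics/t2.png

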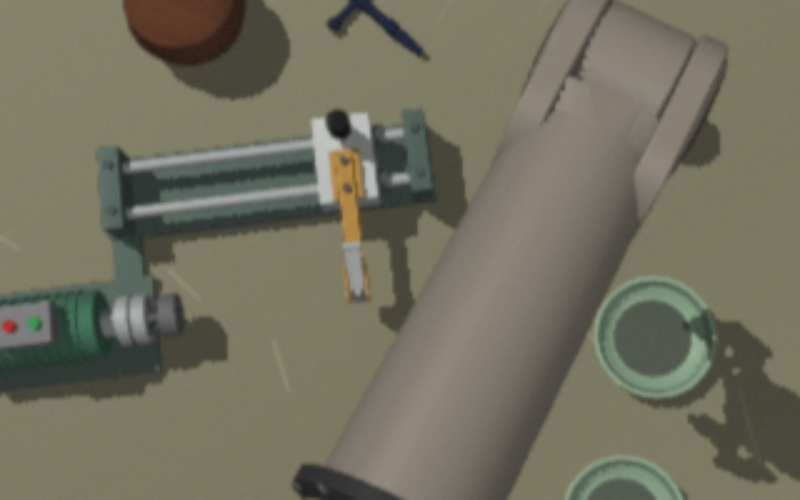

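The carriage now sits against the collars, with the knob at (339,122) and the tab from (352,245) to about (357,290) in the crop. The dish is unmoved at (655,337).

```bash
python3 - <<'E'
from h import *
m=viewer.camera_model('top')
def o(u,v,z): return onz(m,80+u/2.5,100+v/2.5,z)
yh=np.array([-.094,.9956,0]);xh=np.array([.9956,.094,0])
k=o(339,121,.11);print('knob',k)
mo=k-.161*xh;mo[2]=.046
t=mo+.03*xh;t[2]=.102
print('mouth',mo,'tab',t)
for n,p in(('mouth',mo),('tab',t),('mouth z105',mo+[0,0,.05])): print(n,(proj(m,p)-[80,100])*2.5)
im=cv2.imread('pics/top2.png')
hsv=cv2.cvtColor(im,cv2.COLOR_BGR2HSV)
mask=((hsv[:,:,0]>=52)&(hsv[:,:,0]<90)&(hsv[:,:,1]>33)&(hsv[:,:,2]>85)).astype('uint8'); mask[:,:310]=0
cs,_=cv2.findContours(mask,cv2.RETR_EXTERNAL,cv2.CHAIN_APPROX_NONE)
for c in cs:
    if len(c)>60: e=cv2.fitEllipse(cv2.convexHull(c)); print('dish',e,onz(m,*e[0],.024))
# brass & steel pixels
b=((hsv[:,:,0]>10)&(hsv[:,:,0]<25)&(hsv[:,:,1]>130)&(hsv[:,:,2]>90)); b[:, :200]=0; b[:,240:]=0; ys,xs=np.nonzero(b[140:230]); 
vs=ys+140
for v in range(155,225,5):
    q=xs[vs==v]; print(v,q.min() if len(q) else None,q.max() if len(q) else None, np.round(onz(m,q.mean(),v,.076),4) if len(q) else '')
E
```

```text
knob [ 0.63292664 -0.00684856  0.11      ]
mouth [ 0.47263504 -0.02198256  0.046     ] tab [ 0.50250304 -0.01916256  0.102     ]
mouth [362.22469832 292.94649845]
tab [354.22233788 253.93515043]
mouth z105 [358.13254965 285.60197891]
dish ((329.62744140625, 307.67694091796875), (48.6561279296875, 51.291072845458984), 156.07357788085938) [ 0.24469322 -0.27351276  0.024     ]
dish ((341.7064208984375, 234.5737762451172), (46.95938491821289, 48.96815490722656), 132.62400817871094) [ 0.4228399  -0.31432423  0.024     ]
155 None None 
160 218 222 [ 0.6127 -0.0143  0.076 ]
165 213 223 [ 0.6    -0.0094  0.076 ]
170 213 223 [ 0.5872 -0.009   0.076 ]
175 214 224 [ 0.5743 -0.012   0.076 ]
180 216 221 [ 0.5617 -0.0099  0.076 ]
185 217 222 [ 0.5489 -0.0122  0.076 ]
190 217 223 [ 0.5363 -0.0132  0.076 ]
195 218 223 [ 0.5237 -0.0143  0.076 ]
200 None None 
205 None None 
210 226 226 [ 0.4859 -0.0273  0.076 ]
215 None None 
220 None None
```

View pics/s2.png

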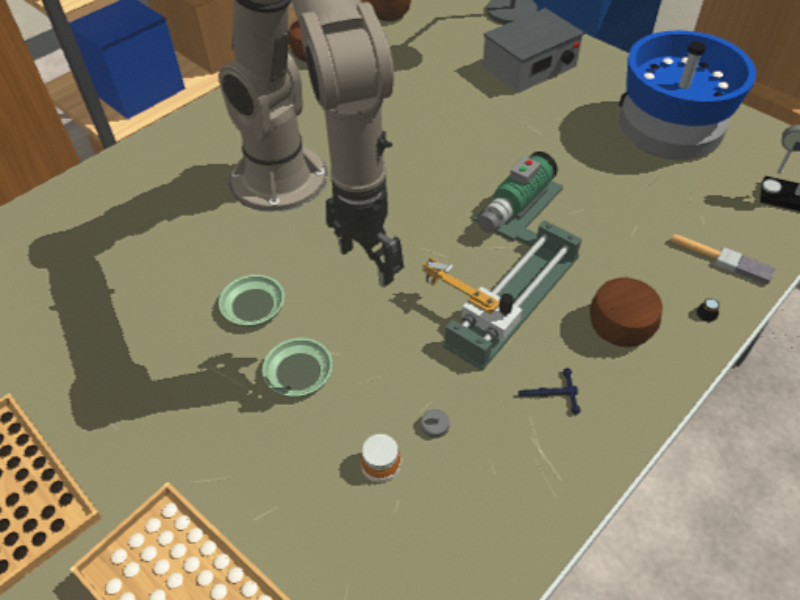

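```bash
python3 -m inch '[[-0.366,-0.782,0,0,0,-0.22],[-0.366,-0.782,0,0,0,-0.22],[-0.366,-0.782,0,0,0,-0.22],[-0.366,-0.782,0,0,0,-0.22],[-0.366,-0.782,-0.15,0,0,-0.22],[-0.366,-0.782,-0.3,0,0,-0.22],[-0.366,-0.782,-0.45,0,0,-0.22],[-0.366,-0.782,-0.6,0,0,-0.22]]'
python3 -m inch '[[0,0,-0.1,0,0,0],[0,0,-0.16,0,0,0],[0,0,-0.2,0,0,0],[0,0,-0.24,0,0,0],[0,0,-0.27,0,0,0],[0,0,-0.3,0,0,0],[0,0,-0.32,0,0,0],[0,0,-0.32,0,0,0]]'
```

```text
time: 11.25
tcp_pos: [0.4122, -0.3987, 0.0948]
tcp_rot: [2.397, 2.03, -0.0]
wrist_force: [0.7, 0.1, -0.0]
grip_width: 0.085
grasp_force: 0.0
time: 12.25
tcp_pos: [0.4103, -0.3987, 0.0165]
tcp_rot: [-2.4, -2.027, 0.0]
wrist_force: [0.3, -0.2, 0.4]
grip_width: 0.085
grasp_force: 0.0
```

```bash
python3 -m inch '[[-0.006,0,-0.012,0,0,0],[-0.006,0,-0.024,0,0,0],[-0.002,0.025,-0.024,0,0,0],[0.002,0.05,-0.024,0,0,0],[0.006,0.075,-0.024,0,0,0],[0.011,0.1,-0.024,0,0,0],[0.015,0.125,-0.024,0,0,0],[0.019,0.15,-0.024,0,0,0]]'
python3 - <<'E'
from h import *
im,m=snap('top','top3.png'); 
c=cv2.resize(im[180:330,270:420,::-1],(400,400))
s,_=snap('scene','scene3.png');c2=cv2.resize(s[180:300,110:260,::-1],(400,320))
c2=cv2.copyMakeBorder(c2,0,80,0,0,cv2.BORDER_CONSTANT)
cv2.imwrite('pics/t3.png',np.hstack([c,c2]))
E
```

```text
time: 13.25
tcp_pos: [0.4157, -0.3618, 0.0111]
tcp_rot: [2.399, 2.026, -0.001]
wrist_force: [0.7, -2.3, -0.9]
grip_width: 0.0849
grasp_force: 1.0
```

View pics/t3.png

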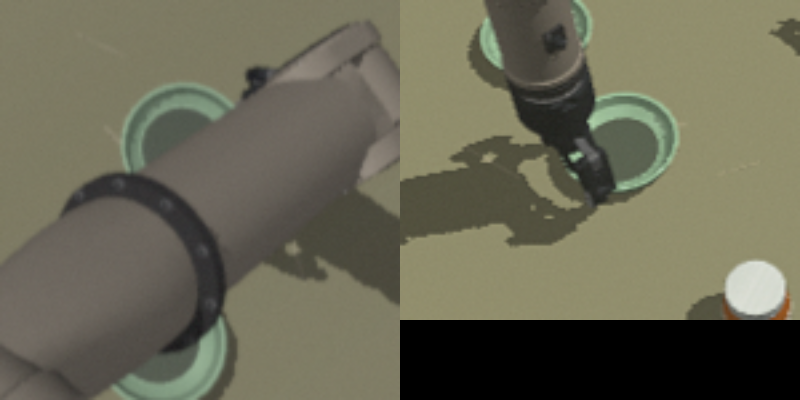

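The fingers now cradle the dish's -y side (right half of the picture) with 2.3 N of contact. Pushing toward the clip.

```bash
R='x'; python3 -m inch '[[0.008,0.045,0,0,0,0],[0.015,0.09,0,0,0,0],[0.023,0.135,0,0,0,0],[0.03,0.18,0,0,0,0],[0.038,0.225,0,0,0,0],[0.045,0.27,0,0,0,0],[0.053,0.315,0,0,0,0],[0.06,0.36,0,0,0,0]]'
python3 -m inch '[[0.008,0.045,0,0,0,0],[0.015,0.09,0,0,0,0],[0.023,0.135,0,0,0,0],[0.03,0.18,0,0,0,0],[0.038,0.225,0,0,0,0],[0.045,0.27,0,0,0,0],[0.053,0.315,0,0,0,0],[0.06,0.36,0,0,0,0]]'
python3 -m inch '[[0.008,0.045,0,0,0,0],[0.015,0.09,0,0,0,0],[0.023,0.13,0,0,0,0],[0.03,0.17,0,0,0,0],[0.038,0.21,0,0,0,0],[0.045,0.25,0,0,0,0],[0.053,0.28,0,0,0,0],[0.06,0.3,0,0,0,0]]'
python3 - <<'E'
from h import *
for n in('top','scene'):
    im,m=snap(n,n+'4.png'); bgr=im[:,:,::-1]
    hsv=cv2.cvtColor(np.ascontiguousarray(bgr),cv2.COLOR_BGR2HSV)
    mask=((hsv[:,:,0]>=52)&(hsv[:,:,0]<90)&(hsv[:,:,1]>33)&(hsv[:,:,2]>85)).astype('uint8')
    cs,_=cv2.findContours(mask,cv2.RETR_EXTERNAL,cv2.CHAIN_APPROX_NONE)
    for c in cs:
        if len(c)>50: e=cv2.fitEllipse(cv2.convexHull(c)); print(n,np.round(e[0]),np.round(e[1]),np.round(onz(m,*e[0],.024),4))
t=cv2.imread('pics/top4.png');s=cv2.imread('pics/scene4.png')
cv2.imwrite('pics/t4.png',np.hstack([cv2.resize(t[130:280,150:300],(400,400)),cv2.resize(s[120:270,190:340],(400,400))]))
E
```

```text
time: 14.35
tcp_pos: [0.4304, -0.2707, 0.0108]
tcp_rot: [2.4, 2.027, -0.0]
wrist_force: [-0.9, -2.3, 0.9]
grip_width: 0.0853
grasp_force: 1.4
time: 15.35
tcp_pos: [0.4454, -0.1806, 0.0108]
tcp_rot: [-2.4, -2.027, 0.0]
wrist_force: [0.0, -2.1, 1.1]
grip_width: 0.0849
grasp_force: 1.5
time: 16.35
tcp_pos: [0.4601, -0.1058, 0.0107]
tcp_rot: [-2.399, -2.028, 0.001]
wrist_force: [-1.7, -3.4, 2.0]
grip_width: 0.0849
grasp_force: 1.6
top [329. 308.] [49. 51.] [ 0.245 -0.273  0.024]
top [102. 221.] [44. 81.] [0.4759 0.2948 0.024 ]
top [174. 184.] [ 4. 78.] [0.5666 0.1104 0.024 ]
top [175. 174.] [ 5. 72.] [0.5931 0.1075 0.024 ]
top [177. 166.] [ 4. 61.] [0.6154 0.1027 0.024 ]
top [124. 175.] [ 7. 44.] [0.5941 0.2415 0.024 ]
top [246. 157.] [11. 28.] [ 0.632 -0.078  0.024]
scene [300. 214.] [ 8. 37.] [ 0.6037 -0.0591  0.024 ]
scene [160. 192.] [31. 41.] [ 0.2482 -0.2759  0.024 ]
scene [273. 188.] [26. 33.] [ 0.481  -0.0405  0.024 ]
scene [339. 195.] [10. 84.] [0.6429 0.0697 0.024 ]
scene [334. 178.] [11. 47.] [0.5904 0.1125 0.024 ]
scene [358. 148.] [ 8. 29.] [0.5708 0.2628 0.024 ]
scene [341. 134.] [33. 48.] [0.4918 0.2772 0.024 ]
scene [336. 116.] [25. 39.] [0.4257 0.3379 0.024 ]
```

View pics/t4.png

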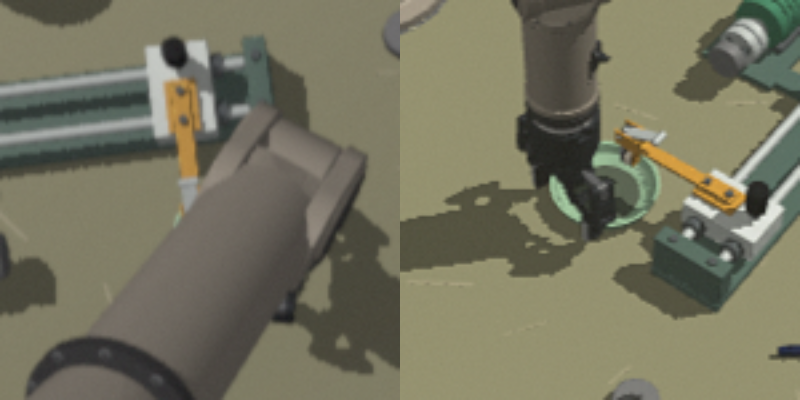

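```bash
python3 -m inch '[[-0.02,-0.1,0,0,0,0],[-0.05,-0.25,0,0,0,0],[-0.08,-0.45,0.1,0,0,0],[-0.1,-0.65,0.2,0,0,0],[-0.12,-0.8,0.3,0,0,0],[-0.12,-0.95,0.3,0,0,0],[-0.12,-0.95,0.3,0,0,0],[-0.12,-0.95,0.3,0,0,0]]'
cat > dish.py <<'E'
from h import *
def dish(n,f):
    im,m=snap(n,f); hsv=cv2.cvtColor(im,cv2.COLOR_RGB2HSV)
    mask=((hsv[:,:,0]>=52)&(hsv[:,:,0]<90)&(hsv[:,:,1]>33)&(hsv[:,:,2]>85)).astype('uint8')
    g=proj(m,[.46,-.04,.024]).astype(int); w=45; M=np.zeros_like(mask); M[g[1]-w:g[1]+w,g[0]-w:g[0]+w]=mask[g[1]-w:g[1]+w,g[0]-w:g[0]+w]
    M=cv2.morphologyEx(M,cv2.MORPH_OPEN,np.ones((2,2)))
    nl,lab,st,_=cv2.connectedComponentsWithStats(M); 
    for i in range(1,nl):
        if st[i,4]>60: print(n,i,st[i])
    return im,m,lab
E
python3 - <<'E'
from dish import *
for n in('top','scene'): dish(n,n+'5.png')
t=cv2.imread('pics/top5.png');s=cv2.imread('pics/scene5.png')
cv2.imwrite('pics/t5.png',np.hstack([cv2.resize(t[150:270,180:300],(400,400)),cv2.resize(s[130:230,230:330],(400,400))]))
E
```

```text
time: 17.45
tcp_pos: [0.4306, -0.3419, 0.085]
tcp_rot: [-2.397, -2.026, -0.002]
wrist_force: [0.6, -0.2, -0.7]
grip_width: 0.0849
grasp_force: 0.0
top 4 [215 198  48  48 924]
scene 1 [247 174  41  32 543]
scene 2 [287 206  26  19 154]
```

View pics/t5.png

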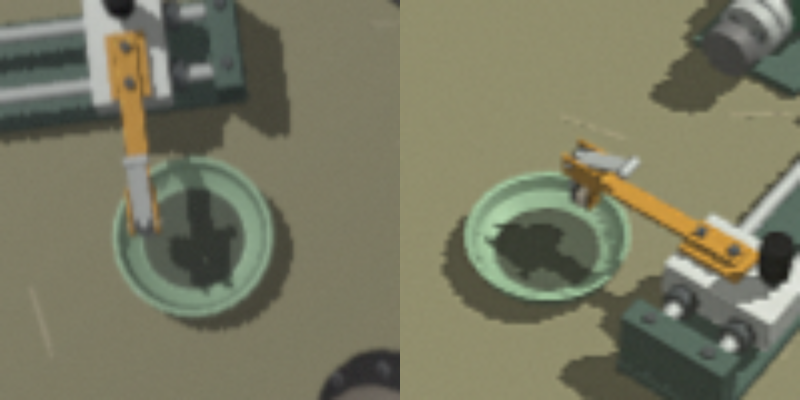

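The dish's rim centre is at (193,236) in the left crop and the clip end at (143,228). The dish needs about 35–40 mm more.

```bash
python3 - <<'E'
from h import *
m=viewer.camera_model('top');ms=viewer.camera_model('scene')
d=onz(m,180+193.5/3.333,150+236/3.333,.024);print('dish',d)
mo=np.array([.4725,-.021,.046]); print('delta',mo-d)
def sc(p): return (proj(ms,p)-[230,130])*4
def tc(p): return (proj(m,p)-[180,150])*3.333
for p in (mo,mo+[0,0,.059],mo+[.03,.0028,.056],d): print(sc(p),tc(p))
E
```

```text
dish [ 0.46549747 -0.05371043  0.024     ]
delta [0.00700253 0.03271043 0.022     ]
[179.83846567 191.32863838] [148.3142812  224.12290882]
[180.88018719 137.39717375] [141.75615345 212.48714116]
[214.87259526 159.38439683] [137.61270889 171.94050374]
[142.79556544 230.42078416] [193.5 236. ]
```

The predicted mouth matches the clip in both views. To keep the gripper body clear of the clip on the last 33 mm, I push with a narrower, 40 mm opening, which puts the body farther back.

```bash
python3 -m inch '[[0,0,-0.1,0,0,-0.09],[0,0.1,-0.2,0,0,-0.09],[0.02,0.3,-0.25,0,0,-0.09],[0.04,0.5,-0.28,0,0,-0.09],[0.05,0.65,-0.28,0,0,-0.09],[0.06,0.75,-0.28,0,0,-0.09],[0.06,0.78,-0.28,0,0,-0.09],[0.06,0.78,-0.28,0,0,-0.09]]' 40
python3 -m inch '[[0.006,0.03,0,0,0,0],[0.013,0.06,0,0,0,0],[0.019,0.09,0,0,0,0],[0.026,0.12,0,0,0,0],[0.032,0.15,0,0,0,0],[0.038,0.18,0,0,0,0],[0.045,0.21,0,0,0,0],[0.05,0.232,0,0,0,0]]'
```

```text
time: 18.55
tcp_pos: [0.4453, -0.1484, 0.0158]
tcp_rot: [2.443, 1.975, -0.0]
wrist_force: [-0.7, -0.4, -0.8]
grip_width: 0.0403
grasp_force: 0.0
time: 19.55
tcp_pos: [0.4578, -0.0905, 0.0158]
tcp_rot: [2.445, 1.973, -0.0]
wrist_force: [-1.2, -2.2, -0.3]
grip_width: 0.0402
grasp_force: 1.2
```

Contact held throughout. Backing off to measure.

```bash
python3 -m inch '[[-0.01,-0.06,0,0,0,0],[-0.03,-0.2,0,0,0,0],[-0.06,-0.4,0.1,0,0,0],[-0.1,-0.6,0.2,0,0,0],[-0.1,-0.8,0.3,0,0,0],[-0.1,-0.95,0.3,0,0,0],[-0.1,-0.95,0.3,0,0,0],[-0.1,-0.95,0.3,0,0,0]]'
python3 - <<'E'
from dish import *
im,m,lab=dish('top','top6.png')
g=proj(m,[.4725,-.021,.024]);print('goal px',g)
hsv=cv2.cvtColor(im,cv2.COLOR_RGB2HSV)
mask=((hsv[:,:,0]>=52)&(hsv[:,:,0]<90)&(hsv[:,:,1]>33)&(hsv[:,:,2]>85)).astype('uint8')
# exclude bed (x>.54)
ys,xs=np.nonzero(mask); P=np.array([onz(m,u,v,.024) for u,v in zip(xs,ys)]); k=(np.hypot(P[:,0]-.47,P[:,1]+.025)<.075)
h=cv2.convexHull(np.stack([xs,ys],1)[k].astype(np.float32)); e=cv2.fitEllipse(h); print(e, onz(m,*e[0],.024))
P=P[k];print(P.min(0),P.max(0))
t=cv2.imread('pics/top6.png');s,_=snap('scene','scene6.png')
cv2.imwrite('pics/t6.png',np.hstack([cv2.resize(t[150:270,180:300],(400,400)),cv2.resize(s[130:230,230:330,::-1],(400,400))]))
E
```

```text
time: 20.55
tcp_pos: [0.4323, -0.3276, 0.0902]
tcp_rot: [-2.444, -1.971, -0.001]
wrist_force: [0.4, 0.8, -0.1]
grip_width: 0.0401
grasp_force: 0.0
top 3 [226 197  25  36 304]
top 4 [204 201  42  44 586]
goal px [225.18295295 218.45757306]
((226.265869140625, 219.51348876953125), (46.982723236083984, 47.665191650390625), 59.375144958496094) [ 0.46970494 -0.02372023  0.024     ]
[ 0.40969481 -0.08208131  0.024     ] [0.53079162 0.03577782 0.024     ]
```

View pics/t6.png

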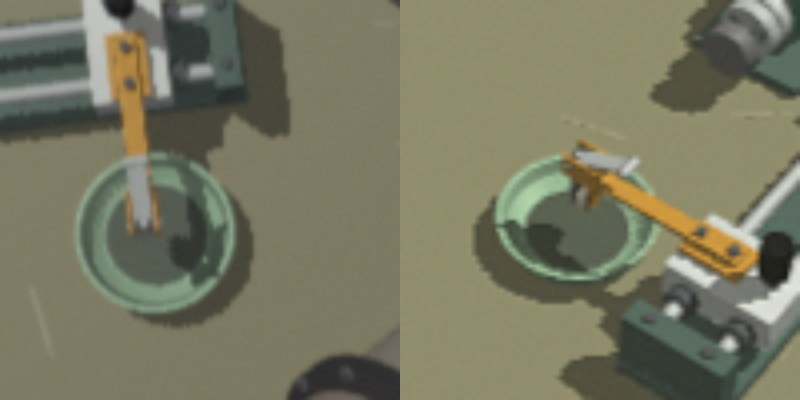

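The dish centre is at (0.470,-0.023) and the mouth at (0.4725,-0.021), about 3–4 mm apart; the clip sits over the middle of the felt. Next: close the fingers, rise, turn, and go above the tab.

```bash
python3 -m inch '[[0,0,0.2,0,0,-0.3],[0,0,0.4,0,0,-0.6],[0,0,0.6,0,0,-0.9],[0,0.1,0.6,0,0,-1],[0,0.2,0.6,0,0,-1],[0,0.24,0.6,0,0,-1],[0,0.24,0.6,0,0,-1],[0,0.24,0.6,0,0,-1]]' 0
python3 -m inch '[[0.05,0.2,0,0,0,-0.3],[0.1,0.4,0,0,0,-0.6],[0.15,0.6,0,0,0,-0.9],[0.2,0.8,0,0,0,-1],[0.25,0.95,0,0,0,-1],[0.29,1,0,0,0,-1],[0.29,1,0,0,0,-1],[0.29,1,0,0,0,-1]]'
python3 -m inch '[[0,0,0,0,0,-0.3],[0,0,0,0,0,-0.53],[0,0,-0.1,0,0,-0.53],[0,0,-0.2,0,0,-0.53],[0,0,-0.28,0,0,-0.53],[0,0,-0.32,0,0,-0.53],[0,0,-0.32,0,0,-0.53],[0,0,-0.32,0,0,-0.53]]'
```

```text
time: 21.65
tcp_pos: [0.4325, -0.2692, 0.2408]
tcp_rot: [2.857, 1.305, -0.001]
wrist_force: [0.3, 0.5, -1.0]
grip_width: 0.0002
grasp_force: 0.0
time: 22.65
tcp_pos: [0.5049, -0.0215, 0.2409]
tcp_rot: [3.091, 0.552, -0.001]
wrist_force: [-0.9, -0.5, -0.4]
grip_width: 0.0001
grasp_force: 0.0
time: 23.65
tcp_pos: [0.5059, -0.019, 0.1617]
tcp_rot: [3.138, 0.144, 0.003]
wrist_force: [0.5, 0.3, 1.0]
grip_width: 0.0002
grasp_force: 0.0
```

```bash
python3 -m inch '[[0,0,-0.05,0,0,0],[0,0,-0.1,0,0,0],[0,0,-0.13,0,0,0],[0,0,-0.15,0,0,0],[0,0,-0.165,0,0,0],[0,0,-0.17,0,0,0],[0,0,-0.175,0,0,0],[0,0,-0.175,0,0,0]]'
python3 -m inch '[[0,0,-0.008,0,0,0],[0,0,-0.016,0,0,0],[0,0,-0.024,0,0,0],[0,0,-0.032,0,0,0],[0,0,-0.04,0,0,0],[0,0,-0.044,0,0,0],[0,0,-0.048,0,0,0],[0,0,-0.052,0,0,0]]'
```

```text
time: 24.65
tcp_pos: [0.5054, -0.0184, 0.1172]
tcp_rot: [-3.138, -0.146, -0.0]
wrist_force: [0.0, 0.8, 0.2]
grip_width: -0.0003
grasp_force: 0.0
time: 25.65
tcp_pos: [0.5045, -0.0187, 0.1037]
tcp_rot: [3.138, 0.145, -0.003]
wrist_force: [-0.1, 0.0, 4.6]
grip_width: 0.0001
grasp_force: 2.0
```

```bash
python3 -m inch '[[0,0,-0.006,0,0,0],[0,0,-0.012,0,0,0],[0,0,-0.018,0,0,0],[0,0,-0.024,0,0,0],[0,0,-0.03,0,0,0],[0,0,-0.034,0,0,0],[0,0,-0.038,0,0,0],[0,0,-0.042,0,0,0]]'
python3 - <<'E'
from h import *
print(readout.state()['wrist_force'])
E
```

```text
time: 26.65
tcp_pos: [0.506, -0.0184, 0.0939]
tcp_rot: [3.138, 0.146, 0.002]
wrist_force: [1.3, 0.7, 6.3]
grip_width: -0.0002
grasp_force: 3.4
[1.33946714 0.66457666 6.26506135]
```

```bash
python3 -m inch '[[0,0,-0.004,0,0,0],[0,0,-0.008,0,0,0],[0,0,-0.012,0,0,0],[0,0,-0.016,0,0,0],[0,0,-0.02,0,0,0],[0,0,-0.024,0,0,0],[0,0,-0.028,0,0,0],[0,0,-0.03,0,0,0]]'
python3 - <<'E'
from h import *
for n in('scene',):
    im,m=snap(n,n+'7.png'); b=cv2.imread('pics/scene6.png')[:,:,::-1]
    hsv=cv2.cvtColor(im,cv2.COLOR_RGB2HSV)
    w=((im.min(2)>150)&(hsv[:,:,1]<40)).astype('uint8'); w[:150]=0;w[210:]=0;w[:,:245]=0;w[:,320:]=0
    nl,_,st,c=cv2.connectedComponentsWithStats(w)
    for i in range(1,nl): print(st[i],c[i].round(1),onz(m,*c[i],.011).round(4))
    print('expect',proj(m,[.4725,-.021,.011]),'mouth',proj(m,[.4725,-.021,.046]))
E
```

```text
time: 27.65
tcp_pos: [0.5062, -0.0186, 0.0921]
tcp_rot: [-3.134, -0.145, -0.002]
wrist_force: [-13.5, 1.3, 48.0]
grip_width: -0.0001
grasp_force: 24.2
[286 174   5   5  13] [288. 176.] [0.4769 0.0341 0.011 ]
[307 182  13  10  53] [314.6 186.5] [0.563  0.0569 0.011 ]
[277 186   6   4  20] [279.5 187.5] [ 0.4883 -0.0175  0.011 ]
[289 193   1   1   1] [289. 193.] [ 0.5231 -0.0141  0.011 ]
[296 194  14   8  47] [302.4 197.4] [5.631e-01 1.000e-04 1.100e-02]
[317 197   2   2   3] [317.7 197.7] [0.5966 0.0299 0.011 ]
[314 205   6   5  15] [317.5 206.6] [0.617  0.0038 0.011 ]
[296 206   4   3  10] [297.8 207. ] [ 0.5761 -0.036   0.011 ]
expect [274.81316588 185.41412051] mouth [274.95961642 177.8321596 ]
```

The tab is at its stop and a white blob has appeared in the dish at (279,187) in the scene view. Releasing straight up.

```bash
python3 -m inch '[[0,0,0.02,0,0,0],[0,0,0.05,0,0,0],[0,0,0.09,0,0,0],[0,0,0.14,0,0,0],[0,0,0.25,0,0,0],[0,0,0.4,0,0,0],[0,0,0.55,0,0,0],[0,0,0.6,0,0,0]]'
python3 -m inch '[[0,-0.2,0,0,0,0],[0,-0.4,0,0,0,0],[0,-0.6,0,0,0,0],[0,-0.8,0,0,0,0],[0,-1,0,0,0,0],[0,-1,0,0,0,0],[0,-1,0,0,0,0],[0,-1,0,0,0,0]]'
python3 -m inch '[[-0.1,-0.2,0,0,0,0],[-0.1,-0.3,0,0,0,0],[-0.1,-0.3,0,0,0,0],[-0.1,-0.3,0,0,0,0],[-0.1,-0.3,0,0,0,0],[-0.1,-0.3,0,0,0,0],[-0.1,-0.3,0,0,0,0],[-0.1,-0.3,0,0,0,0]]'
python3 - <<'E'
from h import *
for n in('scene','top'):
    im,m=snap(n,n+'8.png'); hsv=cv2.cvtColor(im,cv2.COLOR_RGB2HSV)
    ys,xs=np.nonzero((im.min(2)>140)&(hsv[:,:,1]<45)); P=np.array([onz(m,u,v,.011) for u,v in zip(xs,ys)])
    k=np.hypot(P[:,0]-.47,P[:,1]+.022)<.055; w=np.zeros(im.shape[:2],'uint8'); w[ys[k],xs[k]]=1
    nl,_,st,c=cv2.connectedComponentsWithStats(w)
    for i in range(1,nl): print(n,st[i],c[i].round(1),onz(m,*c[i],.011).round(4))
    # knob (dark) near expected, change vs before
    g=proj(m,[.633,-.0068,.1]).astype(int)
    b=cv2.imread(f'pics/{n}6.png')[:,:,::-1]; s=np.s_[g[1]-9:g[1]+10,g[0]-9:g[0]+10]
    for q,t in((b,'before'),(im,'after')):
        d=q[s].max(2)<60; yy,xx=np.nonzero(d); print(t,'knob',len(xx),xx.mean()+g[0]-9,yy.mean()+g[1]-9)
hsv=cv2.cvtColor(im,cv2.COLOR_RGB2HSV)
ys,xs=np.nonzero((hsv[:,:,0]>=52)&(hsv[:,:,0]<90)&(hsv[:,:,1]>33)&(hsv[:,:,2]>85)); P=np.array([onz(m,u,v,.024) for u,v in zip(xs,ys)]); k=np.hypot(P[:,0]-.47,P[:,1]+.025)<.075
e=cv2.fitEllipse(cv2.convexHull(np.stack([xs,ys],1)[k].astype(np.float32)));print('dish',onz(m,*e[0],.024))
E
```

```text
time: 28.7
tcp_pos: [0.5068, -0.0183, 0.2382]
tcp_rot: [-3.138, -0.146, -0.007]
wrist_force: [-0.5, 0.1, 0.3]
grip_width: 0.0001
grasp_force: 0.0
time: 29.7
tcp_pos: [0.506, -0.2662, 0.2354]
tcp_rot: [-3.136, -0.151, 0.001]
wrist_force: [0.0, -0.1, 0.2]
grip_width: 0.0001
grasp_force: 0.0
time: 30.7
tcp_pos: [0.4804, -0.3432, 0.2361]
tcp_rot: [-3.138, -0.146, -0.0]
wrist_force: [0.3, -0.1, 0.6]
grip_width: 0.0001
grasp_force: 0.0
scene [272 175   1   2   2] [272.  175.5] [0.4396 0.0024 0.011 ]
scene [276 185   7   6  33] [279.2 187.6] [ 0.4879 -0.0182  0.011 ]
scene [289 193   1   1   1] [289. 193.] [ 0.5231 -0.0141  0.011 ]
before knob 93 323.55913978494624 193.98924731182797
after knob 93 323.55913978494624 193.98924731182797
top [220 202   3   4   7] [221.4 203.4] [ 0.5139 -0.0109  0.011 ]
top [221 207   3  10  17] [222.3 211.1] [ 0.4939 -0.0128  0.011 ]
before knob 74 215.2027027027027 149.44594594594594
after knob 77 215.14285714285714 149.3896103896104
dish [ 0.46983539 -0.02361683  0.024     ]
```

```bash
python3 -c "
from rig import order
print(order.job_done())"
```

```text
the job is handed in; nothing more can be done
None
```

I handed the job in at about 31 s: the stone is in the dish, the carriage is against its stop collars, and the dish's middle is about 4 mm from under the clip mouth; I did not check separately that the clip sprang shut, and I viewed 12 pictures, over the limit of 10.

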